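# Lock the stock chest with its pull pin

## Robot

A 6-joint arm with a two-finger parallel gripper is mounted at the origin on the work surface. World frame = base frame: x ahead of the robot, y to its left, z up, the work surface at z = 0. Lengths are in mm, angles in degrees, forces in N, time in s.
With the tool pointing down it reaches from about 350 to 850 mm from the base axis. Payload 8.1 kg.
Tool frame: the origin (TCP) lies midway between the tips of the shut fingers; the grasp point (between the pads) lies 19 mm behind it; z points along the fingers, y is the direction in which the jaws open and shut (so a half turn about z gives the same grasp; the last joint's range is limited). The gripper opens to 85 mm and grips with 20 to 120 N. Pads are 22 mm wide; open, the fingers measure 114 mm over their backs; the gripper's body (76 mm by 85 mm) begins 54 mm behind the grasp point. The pads swing forward as they close: fully open they stand 13 mm farther back than shut.
Start: joints at [-78.69, 7.471, 85.268, -0, 87.261, -4.893], TCP at [167.448, -576.165, 231.292] pointing down, gripper open.
Joint ranges: [-169.43, 169.43], [-51.17, 129.36], [1.28, 143.12], [-76.62, 256.62], [0, 156.53], [-152.29, 152.29]. Speed limits (degrees/s): [136.94, 136.94, 159.86, 180, 180, 180].

## Interface

Orientations are given as [roll, pitch, yaw] about the fixed x, y, z axes, in that order (R = Rz(yaw) Ry(pitch) Rx(roll)).
In Python, from bench import telemetry, snapshot, camera_params, job gives the robot as it stands. The module is installed in compiled form; this text tells all that it offers.
- The arm moves only by the shell command python3 -m jog 'ROWS' [FORCE]. ROWS is JSON, a list that holds one entry, the list of rows, each a list of 7 numbers: the shift along the tool's x, y, z in units of 50 mm (1.0 is 50 mm), then the turn, a rotation vector about the tool's x, y, z in units of 2 pi rad (1.0 is 2 pi rad), then the opening, from 0 (shut) to 1 (fully open). In form: [[[dx, dy, dz, rx, ry, rz, claw], ...]]. A call has 1 to 12 rows; each row shifts and turns the commanded pose from where the row before left it, along the tool's axes as they then stand; what a row does not reach is not made up. A row lasts 1/8 s, in which the tool goes at most 62.5 mm and 10.7 degrees, less where a joint would pass 70% of its speed; a pose out of reach is approached as far as the arm can. A call with a number of a shift or a turn outside -1 to 1 is refused whole. A call with a gripper value outside its range is refused whole. The fingers move at their own pace and stop on an object; FORCE is the grip in N (left out, the last holds). Time passes only in rows, so rows that do not move let the fingers close. It gives the time, the measured TCP pose, the force and the opening at its end, in the units of the state.
- telemetry.sense(): the state, without advancing time (a new reading comes with each control period).
- snapshot(name): name is "scene" or "top" or "wrist"; returns (picture, depth): 420x560x3 uint8, red, green, blue; 420x560 float32, mm along the optical axis (not along the pixel's ray), 0 where there is no reading.
- camera_params(name): a dict with "K" (3x3 intrinsics, pixels), "extrinsics" (4x4, takes a point from camera to world coordinates). Camera axes: x right, y down, z forward; pixel columns grow to the right and rows downward; lengths in mm; the calibration is good to about 2 mm. A picture is of the moment at which its call begins: read the wrist's pose just before it. camera_params takes no time and is no camera call; for the wrist camera it gives the pose at the moment of the call.
- job.hand_in(): hands the job in, once; it reports no verdict.
The state is a dict: "time": time; "joint_pos": joint angles; "qd": joint speeds; "joint_efforts": joint torques, N m; "tool_pos": TCP position; "tcp_rot": TCP orientation; "ft_force": force on the tool from outside, world axes, zero at the start; "wrist_torque": the same for the moment, N m; "finger_gap": finger opening in mm.
Only numpy, scipy, OpenCV 4.12 (cv2) and the standard library are available. Lean on these libraries where they do the work, as an engineer would, in place of code of your own. Each camera call takes 0.05 s, during which the arm holds its last target. There are 200 camera calls.

## Task

Lock the shop's steel stock chest: take the slim pull pin from the table, put its tip through the long slot in the chest's front and feel gently along the sprung bar behind it until the pin drops into the bar's hidden hole, then push the pin fully home and let go. Do not force the pin against the chest, and leave the other things on the table where they are.

Things in the scene. Friction and masses are not known exactly. Their poses are not given: they have to be found in the camera images.
- pin: Slim pull pin, about 0.1 kg: a black block handle 50 long (x), 22 wide (y), 30 high (z) mm; from the middle of its +x end stands a round steel shank, 10 mm thick, 60 mm long, the last 7 mm tapered to a flat tip 5 mm across. Lies on the table; take it from above across the 22 mm. Origin: centre of the handle's underside; +x towards the tip, z up; the shank's axis is 15 mm above the underside.
- pin_tip (a point): Tip of the slim pin's shank, 85 mm from pin's origin along its +x and 15 mm up.
- chest: Fixed grey steel chest with a dark lid, its front towards the robot, 200 deep (x), 240 wide (y), 95 high (z) mm. Origin: middle of the lower edge of its front face, at table height; +x points level into the chest, square to the front, z up. A pin in the hole goes 60 mm deep, until its handle's end meets the front plate. Pin and chest must not press on each other with more than 25 N.
- bar (a point): Point 30 mm straight in from slot, on the face of the steel bar (25 mm thick) behind the slot; NOT the hole. The hole goes through the bar at slot height, 13 mm wide, 14 high, its centre up to 25 mm to either side of this point (y), unmeasured, fixed in a run. The bar does not move sideways; it springs inwards: gives from 3 N, stops 8 mm in at 6 N, springs out when the pin meets the hole.
- slot (a point): Middle of the level slot in the chest's front, on the plate's front face, 55 mm above the table; axes as the chest's. The slot is 76 mm wide (y), 14 mm high (z) and the plate 4 mm thick. Two steel tabs on the lid's front edge, 76 mm apart at their inner edges, stand just over the ends of the slot and show its place from above.
- thick_pin: Bystander: a pull pin with the same handle but a shank 21 mm thick, too thick for the slot. Same axes and origin as the slim pin.
- tape: Bystander: roll of clear tape, 90 mm across, 24 mm high, origin at the centre of its underside.
- pack_a: Bystander: small flat paper pack, 88 x 56 x 23 mm, origin at the centre of its underside.
- pack_b: Bystander: as pack_a.
- pack_c: Bystander: as pack_a, with a blue band.
- cup: Bystander: white cup, 72 mm across, 85 mm high, origin at the centre of its underside.
- cutter: Bystander: shut grey box cutter, 130 x 24 x 14 mm, long along its x, origin at the centre of its underside.
Things that resemble listed ones, but are neither listed nor needed, are in the scene too. Leave any pink or purple look-alike of the pin alone.

How it is judged (in metres and radians):
On the way, in this order (a step that is already met when the one before it is completed fails the run):
1. the slim pin is picked up off the table (height (world z) of pin above 0.03 m), for 0.1 s.
2. the pin's tip is through the slot, at least 20 mm in (x of pin_tip in the frame of slot above 0.02 m and y of pin_tip in the frame of slot between -0.036 and 0.036 m and z of pin_tip in the frame of slot between -0.008 and 0.008 m), for 0.1 s.
At the end, for the whole second after the job is handed in: The slim pin's tip is through the slot and the bar's hole, at least 55 mm in from the front plate's face (60 is fully home), the pin square to the front within about 7 degrees, released and at rest (x of pin_tip in the frame of slot above 0.055 m and y of pin_tip in the frame of slot between -0.036 and 0.036 m and z of pin_tip in the frame of slot between -0.008 and 0.008 m and angle between the x axis of pin and the x axis of chest, either way round below 0.12 rad and linear speed of pin below 0.02 m/s); the robot touches nothing.
It fails at once if pin and chest press on each other with more than 25 N (contact force between pin and chest above 25 N).
It fails at once if another thing on the table is shifted by more than 30 mm (distance of any of thick_pin, tape, pack_a, pack_b, pack_c, cup, cutter from where it was at the start of the episode above 0.03 m).
It also fails if it takes over 58 s, if anything falls off the work surface, if the arm or the gripper's body presses on something with over 40 N, if the wrist force passes 120 N, or if a joint passes its speed limit or range.

## Working session

There is one attempt and no reset: what is moved stays moved. The work goes in short steps, Python scripts to look and compute and a shell command to move; the robot and the scene stay as the last step left them, time stands still between calls to the robot, and variables do not carry over. Pictures are saved under pics/ and viewed, about 8 in all and at most 12, crops included, and the job is handed in when it is done.

```bash
mkdir -p pics; ls; cat > h.py <<'E'
import numpy as np,cv2
from bench import telemetry,snapshot,camera_params,job
def ray(cam,u,v,z,P=None):
    P=P or camera_params(cam);K=np.array(P["K"]);T=np.array(P["extrinsics"])
    d=T[:3,:3]@np.linalg.solve(K,[u,v,1.]);o=T[:3,3]
    return o+d*(z-o[2])/d[2]
def cloud(D,P):
    K=np.array(P["K"]);T=np.array(P["extrinsics"])
    v,u=np.mgrid[:D.shape[0],:D.shape[1]]
    p=np.stack([(u-K[0,2])/K[0,0]*D,(v-K[1,2])/K[1,1]*D,D],-1)
    return p@T[:3,:3].T+T[:3,3]
def snap(cam,fn):
    P=camera_params(cam);I,D=snapshot(cam);cv2.imwrite(f'pics/{fn}.png',I[:,:,::-1]);np.savez(f'pics/{fn}.npz',I=I,D=D,K=P["K"],T=P["extrinsics"]);return I,D,P
E
python3 - <<'E'
from h import *
for c in("top","scene"):
    I,D,P=snap(c,c+"0");print(P)
a=cv2.imread('pics/top0.png');
cv2.imwrite('pics/top0v.png',cv2.resize(a,(800,600)))
print(telemetry.sense())
E
```

```text
pics
{'K': array([[421.55725648,   0.        , 274.97511392],
       [  0.        , 421.55725648, 211.43007821],
       [  0.        ,   0.        ,   1.        ]]), 'extrinsics': array([[-9.28395290e-03, -9.92247012e-01,  1.23934159e-01,
         3.55543620e+02],
       [-9.99954938e-01,  9.45807744e-03,  8.16679856e-04,
        -6.21724901e+01],
       [-1.98252702e-03, -1.23920992e-01, -9.92290107e-01,
         1.09909318e+03],
       [ 0.00000000e+00,  0.00000000e+00,  0.00000000e+00,
         1.00000000e+00]])}
{'K': array([[416.87992566,   0.        , 278.9933644 ],
       [  0.        , 416.87992566, 207.57275073],
       [  0.        ,   0.        ,   1.        ]]), 'extrinsics': array([[-8.67045435e-01,  4.31540743e-01, -2.49007631e-01,
         7.32022018e+02],
       [ 4.98062005e-01,  7.37796971e-01, -4.55620312e-01,
         3.92768752e+02],
       [-1.29016518e-02, -5.19064752e-01, -8.54637543e-01,
         9.68666808e+02],
       [ 0.00000000e+00,  0.00000000e+00,  0.00000000e+00,
         1.00000000e+00]])}
{'time': 0.1, 'joint_pos': array([-7.86905983e+01,  7.51268551e+00,  8.53245968e+01,  5.31716528e-04,
        8.72623501e+01, -4.89344488e+00]), 'qd': array([ 0.01806044, -0.07510337, -0.08689398, -0.00598495,  0.04962799,
       -0.02233912]), 'joint_efforts': array([ 9.65095933e-04, -5.70953214e+01, -5.01941299e+01, -3.61366574e-04,
        8.18056025e-03, -2.22783029e-05]), 'tool_pos': array([ 167.34315794, -575.65696055,  230.31456383]), 'tcp_rot': array([-1.79900776e+02, -9.02806179e-03,  1.62028129e+01]), 'ft_force': array([-0.08231046,  0.2534268 , -0.00195244]), 'wrist_torque': array([ 0.00394876, -0.04590496, -0.02484057]), 'finger_gap': 85.03658890578544}
```

View pics/top0v.png

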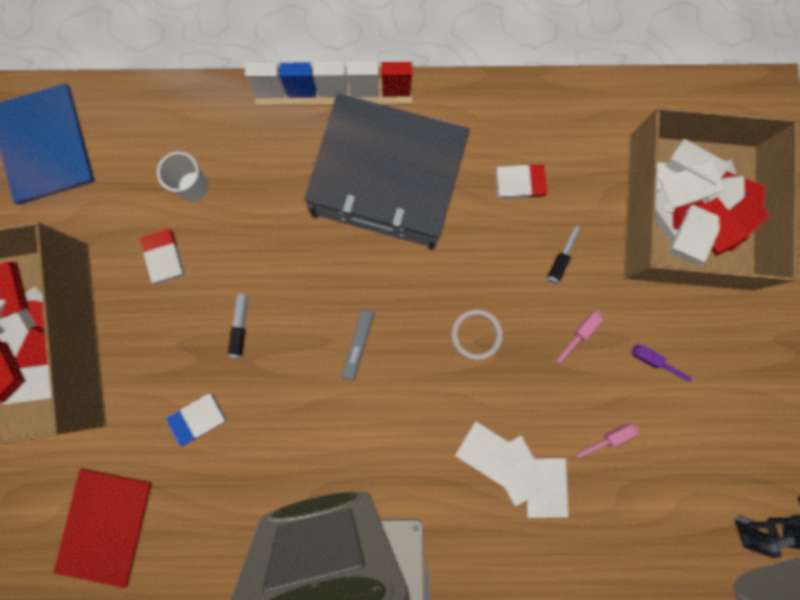

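View pics/scene0.png

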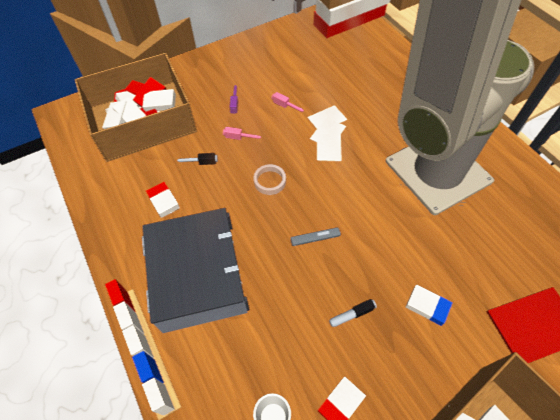

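```bash
python3 - <<'E'
from h import *
Z=np.load('pics/top0.npz');I,D=Z['I'],Z['D'];P=dict(K=Z['K'],extrinsics=Z['T'])
C=cloud(D,P);hsv=cv2.cvtColor(I,cv2.COLOR_RGB2HSV)
for n,(x0,x1,y0,y1) in dict(slim=(375,412,152,202),thick=(152,180,200,254)).items():
    h=hsv[y0:y1,x0:x1]; blk=(h[...,2]<70).astype(np.uint8); st=((h[...,1]<90)&(h[...,2]>90)).astype(np.uint8)
    for nm,m in(("handle",blk),("shank",st)):
        k,l,s,c=cv2.connectedComponentsWithStats(m);i=1+np.argmax(s[1:,4])
        cn=np.argwhere(l==i)[:,::-1].astype(np.float32)+[x0,y0]
        r=cv2.minAreaRect(cn.astype(np.float32))
        W=np.array([ray("top",u,v,30 if nm=="handle" else 15,P)[:2] for u,v in cn])
        rw=cv2.minAreaRect(W.astype(np.float32))
        print(n,nm,s[i,4],r[0],"world",rw, "z med",np.median(C[y0:y1,x0:x1,2][l==i]))
# lid plane
m=(C[...,2]>85)&(C[...,2]<106)&(hsv[...,2]<110);m[:,:200]=0;m[:,340:]=0;m[180:]=0;m[:60]=0
k,l,s,c=cv2.connectedComponentsWithStats(m.astype(np.uint8));i=1+np.argmax(s[1:,4])
W=C[l==i];print("lid z",np.median(W[:,2]),cv2.minAreaRect(W[:,:2].astype(np.float32)),cv2.boxPoints(cv2.minAreaRect(W[:,:2].astype(np.float32))))
t=((hsv[...,1]<60)&(hsv[...,2]>130)).astype(np.uint8);t[:,:225]=0;t[:,300:]=0;t[:125]=0;t[165:]=0
k,l,s,c=cv2.connectedComponentsWithStats(t)
for i in range(1,k):
    if s[i,4]>5: 
        q=np.argwhere(l==i)[:,::-1]; print("tab",s[i],c[i],"z",np.median(C[l==i][:,2]),cv2.minAreaRect(np.array([ray("top",u,v,97,P)[:2] for u,v in q],np.float32)))
a=I[150:205,370:425,::-1];b=I[200:255,145:200,::-1];e=I[120:175,225:300,::-1]
cv2.imwrite('pics/crop1.png',np.hstack([cv2.resize(x,None,fx=4,fy=6 if 0 else 4,interpolation=2) for x in(a,b,e)]))
E
```

```text
slim handle 146 (391.300048828125, 185.90000915527344) world ((552.4666748046875, -361.2949523925781), (21.614864349365234, 46.161502838134766), 61.767879486083984) z med 28.998500269518786
slim shank 104 (399.50006103515625, 167.50001525878906) world ((604.0588989257812, -389.1595764160156), (12.778697967529297, 56.93136215209961), 61.75474166870117) z med 17.037208802595956
thick handle 167 (165.41998291015625, 238.5599822998047) world ((422.1929626464844, 217.25233459472656), (24.109878540039062, 46.04024887084961), 83.06885528564453) z med 28.19620406629474
thick shank 201 (167.74453735351562, 216.66595458984375) world ((480.1353454589844, 216.43887329101562), (22.53548240661621, 61.25804901123047), 83.62561798095703) z med 21.86250246858026
lid z 94.13672020372587 ((724.4039306640625, -52.39399719238281), (243.5501708984375, 207.06936645507812), 73.84113311767578) [[ 591.06934  -140.54434 ]
 [ 789.9581   -198.17209 ]
 [ 857.7385     35.756348]
 [ 658.84973    93.384094]]
tab [240 137   8  11  58] [243.79310345 141.9137931 ] z 97.44968905485166 ((652.735595703125, 13.312137603759766), (12.50147533416748, 28.043819427490234), 74.47484588623047)
tab [275 146   8  12  63] [278.38095238 151.34920635] z 96.85476946382971 ((628.3893432617188, -70.92363739013672), (12.755701065063477, 29.13959312438965), 73.8106918334961)
```

View pics/crop1.png

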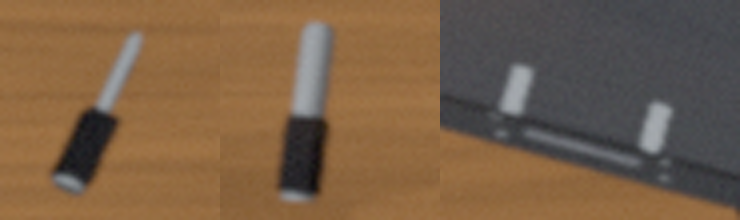

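Slim pin: black handle at top view (563,255) with a ~11 mm shank. The one at (237,325) has a 22 mm shank, so it is thick_pin. The two pink pins and the purple one are look-alikes. The crop confirms this. The pin is at about (551,-360.5) with yaw -28.3°. The chest yaw is about -16.1°.

```bash
cat >> h.py <<'E'
from scipy.spatial.transform import Rotation as R
def Rt(): return R.from_euler('xyz',telemetry.sense()["tcp_rot"],degrees=True)
def go(x,y,z,yaw):
    s=telemetry.sense();Q=R.from_euler('xyz',s["tcp_rot"],degrees=True)
    G=R.from_euler('xyz',[180,0,yaw],degrees=True)
    d=Q.inv().apply(np.array([x,y,z])-s["tool_pos"]);r=(Q.inv()*G).as_rotvec()
    dg=G.inv().apply(np.array([x,y,z])-s["tool_pos"])
    print("t",s["time"],"tcp",s["tool_pos"].round(1),s["tcp_rot"].round(2),"F",s["ft_force"].round(1),"gap",round(s["finger_gap"],1))
    print("units tool now",(d/50).round(3),"after turn",(dg/50).round(3),"turn",(r/2/np.pi).round(4))
E
python3 -m jog '[[[0,0,0,0,0,0.0247,1],[0,0,0,0,0,0.0247,1],[0,0,0,0,0,0.0247,1],[0,0,0,0,0,0.0247,1],[0,0,0,0,0,0.0247,1]]]'
python3 -c "
from h import *
go(548,-359,120,-28.3)"
```

```text
time: 0.72
tool_pos: [167.4, -575.8, 230.7]
tcp_rot: [-180.0, 0.0, -28.5]
ft_force: [0.4, -0.5, 0.3]
finger_gap: 85.2
t 0.725 tcp [ 167.4 -575.8  230.7] [-1.7995e+02  4.0000e-02 -2.8550e+01] F [ 0.4 -0.5  0.3] gap 85.2
units tool now [ 4.615 -7.446  2.216] after turn [ 4.646 -7.427  2.213] turn [-0.0001  0.0001 -0.0007]
```

```bash
python3 -m jog '[[[0.387,-0.62,0.13,0,0,0,1],[0.387,-0.62,0.13,0,0,0,1],[0.387,-0.62,0.13,0,0,0,1],[0.387,-0.62,0.13,0,0,0,1],[0.387,-0.62,0.13,0,0,0,1],[0.387,-0.62,0.13,0,0,0,1],[0.387,-0.62,0.13,0,0,0,1],[0.387,-0.62,0.13,0,0,0,1],[0.387,-0.62,0.13,0,0,0,1],[0.387,-0.62,0.13,0,0,0,1],[0.387,-0.62,0.13,0,0,0,1],[0.387,-0.62,0.13,0,0,0,1]]]'
python3 -m jog '[[[0,0,0,0,0,0,1],[0,0,0,0,0,0,1]]]' >/dev/null
python3 - <<'E'
from h import *
go(548,-359,120,-28.3)
I,D,P=snap("wrist","w1")
hsv=cv2.cvtColor(I,cv2.COLOR_RGB2HSV)
print(P["extrinsics"].round(2))
C=cloud(D,P)
near=(abs(C[...,0]-551)<60)&(abs(C[...,1]+360)<60)&(D>0)
m=(hsv[...,2]<70)&(C[...,2]>22)&(C[...,2]<38)&near
k,l,s,c=cv2.connectedComponentsWithStats(m.astype(np.uint8));i=1+np.argmax(s[1:,4])
W=np.array([ray("wrist",u,v,30,P)[:2] for v,u in np.argwhere(l==i)],np.float32)
print(s[i],cv2.minAreaRect(W),np.median(C[l==i][:,2]))
E
```

```text
time: 2.22
tool_pos: [548.8, -357.5, 152.5]
tcp_rot: [-180.0, 0.1, -28.3]
ft_force: [-0.3, -0.5, 0.4]
finger_gap: 85.4
t 2.475 tcp [ 547.6 -358.4  152.8] [ 1.7999e+02  6.0000e-02 -2.8230e+01] F [-1.2 -0.1  0.1] gap 85.5
units tool now [0.013 0.007 0.656] after turn [0.013 0.007 0.656] turn [0.     0.0002 0.0002]
[[-4.7000e-01 -8.4000e-01 -2.6000e-01  6.1411e+02]
 [-8.8000e-01  4.5000e-01  1.4000e-01 -3.9357e+02]
 [-0.0000e+00  3.0000e-01 -9.5000e-01  2.9432e+02]
 [ 0.0000e+00  0.0000e+00  0.0000e+00  1.0000e+00]]
[ 264  156   29   63 1697] ((554.5117797851562, -364.0832824707031), (20.682294845581055, 48.81727981567383), 63.51771545410156) 29.09923277003412
```

View pics/w1.png

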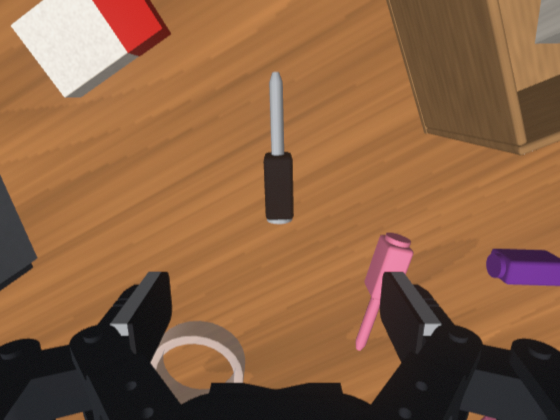

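```bash
python3 - <<'E'
from h import *
Z=np.load('pics/w1.npz');P=dict(K=Z['K'],extrinsics=Z['T']);I=Z['I']
hsv=cv2.cvtColor(I,cv2.COLOR_RGB2HSV)
for n,m,z in (("shank",(hsv[...,1]<70)&(hsv[...,2]>80),15),("handle",hsv[...,2]<70,30)):
    m=m.astype(np.uint8);q=np.zeros_like(m);q[65:225,258:300]=m[65:225,258:300]
    if n=="shank": q[150:]=0
    k,l,s,c=cv2.connectedComponentsWithStats(q);i=1+np.argmax(s[1:,4])
    W=np.array([ray("wrist",u,v,z,P)[:2] for v,u in np.argwhere(l==i)],np.float32);r=cv2.minAreaRect(W);print(n,s[i],r)
    cs=np.array(r[0]) if n=="shank" else np.array(r[0])
    if n=="shank":a=cs
d=a-cs;print(np.degrees(np.arctan2(d[1],d[0])))
E
```

```text
shank [269  72  15  78 973] ((603.9537353515625, -388.5565185546875), (9.75042724609375, 56.11137390136719), 63.453678131103516)
handle [ 264  152   29   67 1748] ((555.6626586914062, -364.65667724609375), (20.682294845581055, 51.388832092285156), 63.51771545410156)
-26.33136772327646
```

```bash
python3 -c "
from h import *
go(552.8,-363,6,-26.5)"
```

```text
t 2.525 tcp [ 547.4 -358.9  153.1] [ 1.7998e+02  3.0000e-02 -2.8280e+01] F [-0.6  0.1 -0.1] gap 85.3
units tool now [0.136 0.021 2.942] after turn [0.134 0.026 2.942] turn [ 0.      0.0001 -0.005 ]
```

```bash
python3 -m jog '[[[0.136,0.021,0.4,0,0,-0.005,1],[0,0,0.6,0,0,0,1],[0,0,0.6,0,0,0,1],[0,0,0.5,0,0,0,1],[0,0,0.4,0,0,0,1],[0,0,0.25,0,0,0,1],[0,0,0.15,0,0,0,1],[0,0,0,0,0,0,1],[0,0,0,0,0,0,1]]]' && python3 -c "
from h import *
go(552.8,-363,6,-26.5)"
```

```text
time: 3.65
tool_pos: [554.3, -363.0, 9.4]
tcp_rot: [180.0, -0.1, -26.4]
ft_force: [0.0, 0.1, -0.2]
finger_gap: 85.3
t 3.65 tcp [ 554.3 -363.     9.4] [ 1.7998e+02 -9.0000e-02 -2.6450e+01] F [ 0.   0.1 -0.2] gap 85.3
units tool now [-0.026  0.012  0.067] after turn [-0.026  0.012  0.067] turn [ 0.     -0.0003  0.0001]
```

```bash
python3 -m jog '[[[-0.02,0,0.06,0,0,0,1],[0,0,0,0,0,0,0.4],[0,0,0,0,0,0,0.2],[0,0,0,0,0,0,0],[0,0,0,0,0,0,0],[0,0,0,0,0,0,0],[0,0,0,0,0,0,0],[0,0,0,0,0,0,0],[0,0,0,0,0,0,0]]]' 50 && python3 -c "
from h import *
go(552.8,-363,6,-26.5)"
```

```text
time: 4.78
tool_pos: [552.9, -362.3, 5.5]
tcp_rot: [180.0, -0.0, -26.5]
ft_force: [0.7, -1.7, 3.5]
finger_gap: 21.4
t 4.775 tcp [ 552.9 -362.3    5.5] [ 1.7999e+02 -3.0000e-02 -2.6460e+01] F [ 0.7 -1.7  3.5] gap 21.4
units tool now [ 0.005  0.013 -0.009] after turn [ 0.005  0.013 -0.009] turn [ 0.     -0.0001  0.0001]
```

```bash
python3 -m jog '[[[0,0,-0.1,0,0,0,0],[0,0,-0.3,0,0,0,0],[0,0,-0.5,0,0,0,0],[0,0,-0.5,0,0,0,0],[0,0,-0.5,0,0,0,0],[0,0,-0.4,0,0,-0.0145,0],[0,0,0,0,0,-0.0145,0],[0,0,0,0,0,0,0]]]' && python3 -c "
from h import *
go(500,12,120,-16.1)"
```

```text
time: 5.78
tool_pos: [552.9, -362.3, 121.5]
tcp_rot: [180.0, -0.1, -16.0]
ft_force: [0.1, 0.5, -1.0]
finger_gap: 21.3
t 5.775 tcp [ 552.9 -362.3  121.5] [ 1.7998e+02 -6.0000e-02 -1.6040e+01] F [ 0.1  0.5 -1. ] gap 21.3
units tool now [-3.086 -6.901  0.024] after turn [-3.093 -6.898  0.03 ] turn [ 0.0001 -0.0002  0.0002]
```

```bash
python3 -m jog '[[[-0.4,-0.4,0,0,0,0,0],[-0.4,-0.5,0,0,0,0,0],[-0.4,-0.6,0,0,0,0,0],[-0.4,-0.6,0,0,0,0,0],[-0.4,-0.6,0,0,0,0,0],[-0.3,-0.6,0,0,0,0,0],[-0.3,-0.6,0,0,0,0,0],[-0.2,-0.6,0,0,0,0,0],[-0.15,-0.7,0,0,0,0,0],[-0.1,-0.7,0,0,0,0,0],[-0.05,-0.6,0,0,0,0,0],[0,-0.4,0,0,0,0,0]]]'
python3 -m jog '[[[0,0,0,0,0,0,0],[0,0,0,0,0,0,0]]]' >/dev/null
python3 - <<'E'
from h import *
go(500,12,120,-16.1)
snap("wrist","w2")
E
```

```text
time: 7.28
tool_pos: [498.6, 13.7, 120.3]
tcp_rot: [-180.0, 0.0, -16.1]
ft_force: [-0.4, -0.4, -0.8]
finger_gap: 21.3
t 7.525 tcp [498.6  11.9 120.2] [ 1.7998e+02  3.0000e-02 -1.6060e+01] F [-0.2 -0.8 -1.9] gap 21.1
units tool now [ 0.027 -0.011  0.003] after turn [ 0.027 -0.011  0.003] turn [0.0001 0.0001 0.0001]
```

View pics/w2.png

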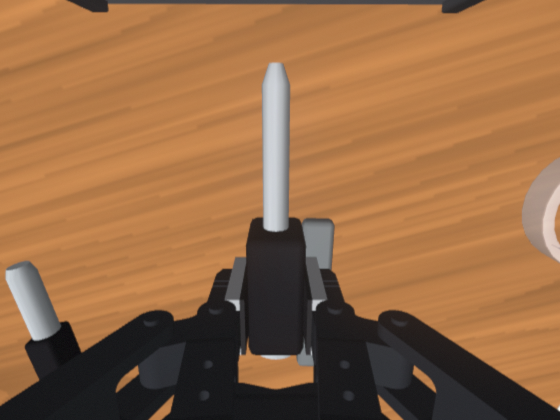

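```bash
python3 -m jog '[[[0.3,0,-0.2,0,0,0,0],[0.5,0,-0.2,0,0,0,0],[0.4,0,0,0,0,0,0],[0,0,0,0,0,0,0],[0,0,0,0,0,0,0]]]'
python3 - <<'E'
from h import *
go(500,12,120,-16.1)
snap("wrist","w3")
E
```

```text
time: 8.2
tool_pos: [555.6, -4.7, 139.8]
tcp_rot: [180.0, 0.1, -16.1]
ft_force: [-0.6, 0.3, -0.8]
finger_gap: 21.1
t 8.2 tcp [555.6  -4.7 139.8] [ 1.7998e+02  8.0000e-02 -1.6070e+01] F [-0.6  0.3 -0.8] gap 21.1
units tool now [-1.161 -0.013  0.397] after turn [-1.161 -0.012  0.395] turn [0.     0.0002 0.0001]
```

View pics/w3.png

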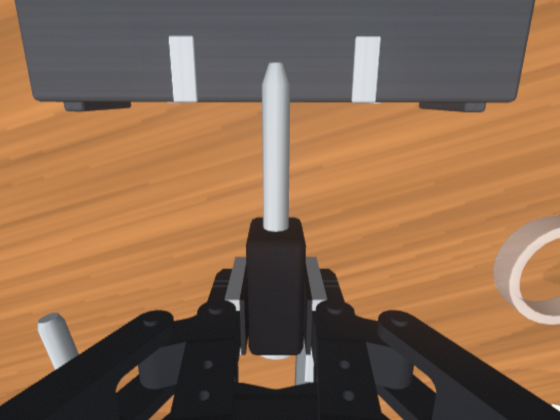

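```bash
python3 - <<'E'
from h import *
Z=np.load('pics/w3.npz');P=dict(K=Z['K'],extrinsics=Z['T']);C=cloud(Z['D'],P)
I=Z['I'];g=I.sum(2).astype(int)
for r in(60,80,96): 
    x=np.where(g[r,150:400]>330)[0]+150; print(r,x[np.r_[True,np.diff(x)>1]],x[np.r_[np.diff(x)>1,True]])
col=g[:,182];print("rows",np.where(col[30:110]>330)[0][[0,-1]]+30, "tabz",C[80,182,2],C[80,367,2],"lidz",C[60,120,2])
# front bottom edge rows of lid
for c in(60,130,220,320,420,500): 
    s=(I[:,c,0].astype(int)-I[:,c,2])[80:125]; print(c,80+np.argmax(s>40),end=' ')
print()
n=np.array([np.cos(np.radians(-16.07)),np.sin(np.radians(-16.07))]);t=np.array([-n[1],n[0]])
tcp=np.array([555.6,-4.7])
for nm,u,v,z in(("tabL",196.5,101,98),("tabR",353.5,101,98),("lidedge",275,101,95),("tip",276,64,149.3),("tip2",276,64,147),("shankbase",276.5,228,149.3)):
    p=ray("wrist",u,v,z,P)[:2];print(nm,p.round(1),"rel tcp fwd,left",((p-tcp)@n).round(1),((p-tcp)@t).round(1))
E
```

```text
60 [170 353] [194 378]
80 [171 263 352] [196 287 377]
96 [172 262 351] [197 288 376]
rows [ 35 109] tabz 97.46225600024954 97.6451581218106 lidz 93.41499193842054
60 101 130 106 220 102 320 102 420 108 500 102 
tabL [636.6  12.9] rel tcp fwd,left 73.0 39.3
tabR [615.4 -61. ] rel tcp fwd,left 73.1 -37.5
lidedge [626. -24.] rel tcp fwd,left 73.0 0.9
tip [638.2 -28. ] rel tcp fwd,left 85.8 0.5
tip2 [638.4 -28.1] rel tcp fwd,left 86.0 0.5
shankbase [580.6 -11.7] rel tcp fwd,left 26.0 0.2
```

```bash
python3 -m jog '[[[-0.4,0,0,0,0,0,0],[-0.5,0,0,0,0,0,0],[0,0,0.3,0,0,0,0],[0,0,0.4,0,0,0,0],[0,0,0.4,0,0,0,0],[0,0,0.4,0,0,0,0],[0,0,0.25,0,0,0,0],[0,0,0.136,0,0,0,0],[0,0,0,0,0,0,0],[0,0,0,0,0,0,0]]]'
cat >> h.py <<'E'
n=np.array([np.cos(np.radians(-16.07)),np.sin(np.radians(-16.07)),0]);t=np.array([-n[1],n[0],0])
SL=np.array([626.,-24,55])
def st(tip=86.5):
    s=telemetry.sense();p=s["tool_pos"]-SL;F=s["ft_force"]
    print("t %.2f depth %.1f lat %.1f z %.1f yaw %.2f | Fax %.1f Flat %.1f Fz %.1f gap %.1f"%(s["time"],p@n+tip,p@t,s["tool_pos"][2],s["tcp_rot"][2],F@n,F@t,F[2],s["finger_gap"]))
    return F@n,F@t
E
python3 - <<'E'
from h import *
st();snap("wrist","w4");snap("scene","s4")
Z=np.load('pics/s4.npz');I=Z['I'][170:330,120:330,::-1]
P=dict(K=Z['K'],T=Z['T']);W=np.load('pics/w4.npz')
cv2.imwrite('pics/v4.png',np.hstack([cv2.resize(I,None,fx=1.8,fy=1.8),W['I'][60:348,100:480,::-1]]))
E
```

```text
time: 9.5
tool_pos: [513.9, 8.1, 46.7]
tcp_rot: [-180.0, -0.1, -16.0]
ft_force: [-0.3, 1.0, -1.8]
finger_gap: 21.1
t 9.50 depth -30.1 lat -0.2 z 46.7 yaw -16.01 | Fax -0.5 Flat 0.9 Fz -1.8 gap 21.1
```

View pics/v4.png

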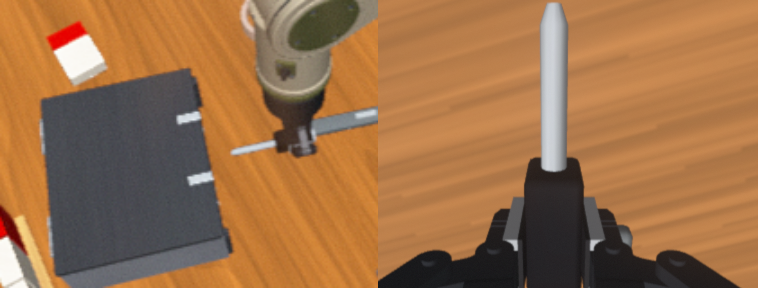

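```bash
python3 - <<'E'
from h import *
st()
Z=np.load('pics/w4.npz');C=cloud(Z['D'],dict(K=Z['K'],extrinsics=Z['T']))
for r in(75,100,130,160,190,210): print(r,C[r,274:279].mean(0).round(1))
print("handle top",C[240,265:290].mean(0).round(1),C[300,265:290].mean(0).round(1))
E
python3 -m jog '[[[0,0.24,0.02,0,0,0,0],[0,0.24,0,0,0,0,0],[0.15,0,0,0,0,0,0],[0.2,0,0,0,0,0,0],[0,0,0,0,0,0,0],[0,0,0,0,0,0,0]]]' >/dev/null; python3 -c "
from h import *
st()"
```

```text
t 9.60 depth -30.0 lat -0.2 z 46.8 yaw -16.02 | Fax 0.7 Flat 0.2 Fz -0.8 gap 21.1
75 [593.  -14.2  58.5]
100 [585.2 -12.   60. ]
130 [575.5  -9.2  60.1]
160 [565.3  -6.3  59.9]
190 [554.6  -3.2  59.7]
210 [547.4  -1.1  60.4]
handle top [538.6   1.   68. ] [516.4   7.3  70.4]
t 10.35 depth -13.2 lat -24.1 z 44.8 yaw -16.00 | Fax 0.4 Flat -0.2 Fz -1.2 gap 20.8
```

```bash
cat > chk.py <<'E'
import sys
from h import *
a,l=st()
lo,la=float(sys.argv[1]),float(sys.argv[2])
sys.exit(0 if a>-lo and abs(l)<la else 1)
E
python3 -m jog '[[[0.1,0,-0.02,0,0,0,0],[0.1,0,0,0,0,0,0],[0,0,0,0,0,0,0]]]' >/dev/null; python3 chk.py 3 4 &&
python3 -m jog '[[[0.06,0,0,0,0,0,0],[0.06,0,0,0,0,0,0],[0.06,0,0,0,0,0,0],[0,0,0,0,0,0,0]]]' >/dev/null; python3 chk.py 3 4 &&
python3 -m jog '[[[0.06,0,0,0,0,0,0],[0.06,0,0,0,0,0,0],[0.06,0,0,0,0,0,0],[0,0,0,0,0,0,0]]]' >/dev/null; python3 chk.py 3 4 &&
python3 -m jog '[[[0.06,0,0,0,0,0,0],[0.06,0,0,0,0,0,0],[0.06,0,0,0,0,0,0],[0,0,0,0,0,0,0]]]' >/dev/null; python3 chk.py 3 4
```

```text
t 10.72 depth -2.7 lat -24.3 z 46.1 yaw -16.02 | Fax -0.1 Flat 0.5 Fz -1.9 gap 21.5
t 11.22 depth 6.1 lat -24.3 z 46.1 yaw -16.02 | Fax 0.1 Flat -0.6 Fz -1.2 gap 21.2
t 11.72 depth 15.1 lat -24.3 z 46.0 yaw -16.02 | Fax 0.5 Flat -0.9 Fz -0.7 gap 21.1
t 12.22 depth 24.1 lat -24.3 z 46.0 yaw -16.02 | Fax -0.8 Flat 0.2 Fz -1.2 gap 21.5
```

Through the slot with no contact. Next: feel for the bar.

```bash

python3 -m jog '[[[0.04,0,0,0,0,0,0],[0.04,0,0,0,0,0,0],[0,0,0,0,0,0,0]]]' >/dev/null; python3 chk.py 2.5 4 &&
python3 -m jog '[[[0.04,0,0,0,0,0,0],[0,0,0,0,0,0,0]]]' >/dev/null; python3 chk.py 2.5 4 &&
python3 -m jog '[[[0.04,0,0,0,0,0,0],[0,0,0,0,0,0,0]]]' >/dev/null; python3 chk.py 2.5 4 &&
python3 -m jog '[[[0.04,0,0,0,0,0,0],[0,0,0,0,0,0,0]]]' >/dev/null; python3 chk.py 2.5 4 &&
python3 -m jog '[[[0.04,0,0,0,0,0,0],[0,0,0,0,0,0,0]]]' >/dev/null; python3 chk.py 2.5 4
```

```text
t 12.60 depth 28.0 lat -24.3 z 46.0 yaw -16.02 | Fax -0.1 Flat 0.1 Fz -1.5 gap 20.9
t 12.85 depth 30.0 lat -24.3 z 46.0 yaw -16.02 | Fax 0.1 Flat 0.3 Fz -0.8 gap 20.8
t 13.10 depth 31.4 lat -24.3 z 45.8 yaw -16.01 | Fax -2.5 Flat -0.0 Fz -0.1 gap 20.9
t 13.10 depth 31.4 lat -24.3 z 45.8 yaw -16.01 | Fax -2.5 Flat -0.0 Fz -0.1 gap 20.9
t 13.10 depth 31.4 lat -24.3 z 45.8 yaw -16.01 | Fax -2.5 Flat -0.0 Fz -0.1 gap 20.9
```

```bash
cat > slide.py <<'E'
import sys
from h import *
a,l=st();sys.exit(0 if a<-2.2 and abs(l)<5 else 1)
E
python3 -m jog '[[[0.04,0,0,0,0,0,0],[0.04,0,0,0,0,0,0],[0,0,0,0,0,0,0]]]' >/dev/null; python3 slide.py &&
python3 -m jog '[[[0,-0.03,0,0,0,0,0],[0,-0.03,0,0,0,0,0],[0,0,0,0,0,0,0]]]' >/dev/null && python3 slide.py &&
python3 -m jog '[[[0,-0.03,0,0,0,0,0],[0,-0.03,0,0,0,0,0],[0,0,0,0,0,0,0]]]' >/dev/null && python3 slide.py &&
python3 -m jog '[[[0,-0.03,0,0,0,0,0],[0,-0.03,0,0,0,0,0],[0,0,0,0,0,0,0]]]' >/dev/null && python3 slide.py &&
python3 -m jog '[[[0,-0.03,0,0,0,0,0],[0,-0.03,0,0,0,0,0],[0,0,0,0,0,0,0]]]' >/dev/null && python3 slide.py
```

```text
t 13.47 depth 35.6 lat -24.3 z 45.8 yaw -16.02 | Fax -4.9 Flat 0.1 Fz -0.0 gap 20.8
t 13.85 depth 35.3 lat -21.5 z 45.6 yaw -16.03 | Fax -4.0 Flat -1.7 Fz -0.5 gap 21.1
t 14.22 depth 36.1 lat -17.7 z 46.1 yaw -16.00 | Fax -1.5 Flat 1.9 Fz -1.1 gap 21.2
```

```bash
python3 -m jog '[[[0,0,0,0,0,0,0],[0,0,0,0,0,0,0]]]' >/dev/null; python3 slide.py;python3 -m jog '[[[0.03,0,0,0,0,0,0],[0,0,0,0,0,0,0]]]' >/dev/null; python3 slide.py
```

```text
t 14.47 depth 36.1 lat -17.9 z 46.1 yaw -16.00 | Fax -1.4 Flat 2.7 Fz -1.9 gap 20.8
t 14.72 depth 37.3 lat -18.0 z 46.0 yaw -16.01 | Fax -3.4 Flat 3.5 Fz -0.7 gap 21.0
```

```bash
python3 -m jog '[[[-0.02,0,0,0,0,0,0],[0,-0.03,0,0,0,0,0],[0,0,0,0,0,0,0]]]' >/dev/null; python3 slide.py;python3 -m jog '[[[0,-0.02,0,0,0,0,0],[0,0,0,0,0,0,0]]]' >/dev/null; python3 slide.py
```

```text
t 15.10 depth 36.9 lat -17.0 z 46.3 yaw -16.03 | Fax -0.9 Flat 1.0 Fz -0.7 gap 21.0
t 15.35 depth 36.7 lat -15.9 z 46.2 yaw -16.03 | Fax 0.1 Flat 0.0 Fz -1.8 gap 21.3
```

```bash

python3 -m jog '[[[0.04,-0.008,0,0,0,0,0],[0.04,0,0,0,0,0,0],[0,0,0,0,0,0,0]]]' >/dev/null; python3 chk.py 3 3 &&
python3 -m jog '[[[0.04,0,0,0,0,0,0],[0.04,0,0,0,0,0,0],[0,0,0,0,0,0,0]]]' >/dev/null && python3 chk.py 3 3 &&
python3 -m jog '[[[0.04,0,0,0,0,0,0],[0.04,0,0,0,0,0,0],[0,0,0,0,0,0,0]]]' >/dev/null && python3 chk.py 3 3 &&
python3 -m jog '[[[0.04,0,0,0,0,0,0],[0.04,0,0,0,0,0,0],[0,0,0,0,0,0,0]]]' >/dev/null && python3 chk.py 3 3 &&
python3 -m jog '[[[0.04,0,0,0,0,0,0],[0.04,0,0,0,0,0,0],[0,0,0,0,0,0,0]]]' >/dev/null && python3 chk.py 3 3 &&
python3 -m jog '[[[0.03,0,0,0,0,0,0],[0,0,0,0,0,0,0]]]' >/dev/null && python3 chk.py 3 3
```

```text
t 15.72 depth 40.6 lat -15.4 z 46.0 yaw -16.02 | Fax 0.2 Flat -0.4 Fz -1.5 gap 21.1
t 16.10 depth 44.5 lat -15.4 z 46.0 yaw -16.02 | Fax -0.7 Flat -0.2 Fz -1.3 gap 21.3
t 16.48 depth 48.5 lat -15.4 z 46.0 yaw -16.02 | Fax -1.5 Flat -0.9 Fz -0.5 gap 20.9
t 16.85 depth 52.5 lat -15.4 z 46.0 yaw -16.02 | Fax -0.1 Flat -0.1 Fz -1.6 gap 20.9
t 17.23 depth 56.5 lat -15.3 z 46.0 yaw -16.02 | Fax -0.3 Flat 0.9 Fz -0.7 gap 21.1
t 17.48 depth 58.0 lat -15.3 z 46.0 yaw -16.02 | Fax -0.1 Flat 0.2 Fz -1.4 gap 21.5
```

In the hole and sliding freely. Next: small steps until the handle meets the plate.

```bash

python3 -m jog '[[[0.015,0,0,0,0,0,0],[0,0,0,0,0,0,0]]]' >/dev/null && python3 chk.py 3 3 &&
python3 -m jog '[[[0.015,0,0,0,0,0,0],[0,0,0,0,0,0,0]]]' >/dev/null && python3 chk.py 3 3 &&
python3 -m jog '[[[0.015,0,0,0,0,0,0],[0,0,0,0,0,0,0]]]' >/dev/null && python3 chk.py 3 3 &&
python3 -m jog '[[[0.015,0,0,0,0,0,0],[0,0,0,0,0,0,0]]]' >/dev/null && python3 chk.py 3 3 &&
python3 -m jog '[[[0.015,0,0,0,0,0,0],[0,0,0,0,0,0,0]]]' >/dev/null && python3 chk.py 3 3 &&
python3 -m jog '[[[0.015,0,0,0,0,0,0],[0,0,0,0,0,0,0]]]' >/dev/null && python3 chk.py 3 3
```

```text
t 17.73 depth 58.6 lat -15.3 z 46.0 yaw -16.02 | Fax -0.2 Flat -0.4 Fz -0.8 gap 21.0
t 17.98 depth 59.4 lat -15.3 z 46.0 yaw -16.02 | Fax 0.2 Flat 0.1 Fz -0.4 gap 20.9
t 18.23 depth 60.2 lat -15.3 z 46.0 yaw -16.02 | Fax -0.4 Flat -0.2 Fz -1.4 gap 20.9
t 18.48 depth 60.9 lat -15.4 z 46.0 yaw -16.02 | Fax -0.8 Flat 0.3 Fz -0.8 gap 21.0
t 18.73 depth 60.9 lat -15.4 z 45.8 yaw -16.01 | Fax -6.2 Flat 0.1 Fz 2.0 gap 21.5
```

```bash
python3 -m jog '[[[-0.006,0,0,0,0,0,0],[0,0,0,0,0,0,0.3],[0,0,0,0,0,0,0.4],[0,0,0,0,0,0,0.6],[0,0,0,0,0,0,0.6],[0,0,0,0,0,0,0.6],[0,0,0,0,0,0,0.6]]]'
python3 -m jog '[[[0,0,-0.2,0,0,0,0.6],[0,0,-0.4,0,0,0,0.6],[0,0,-0.5,0,0,0,0.6],[-0.2,0,-0.5,0,0,0,0.6],[-0.5,0,-0.5,0,0,0,0.6],[-0.5,0,-0.4,0,0,0,0.6],[-0.5,0,0,0,0,0,0.6],[0,0,0,0,0,0,0.6],[0,0,0,0,0,0,0.6]]]'
python3 - <<'E'
from h import *
st();I,_,_=snap("wrist","w5");J,_,_=snap("scene","s5");Z=np.load('pics/w5.npz');C=cloud(Z['D'],dict(K=Z['K'],extrinsics=Z['T']))
b=(C[...,2]>62)&(C[...,2]<78)&(abs((C-SL)@t+15)<25)&((C-SL)@n>-80)&((C-SL)@n<-1)
Q=C[b]-SL;print(len(Q),"handle fwd",np.percentile(Q@n,[2,98]),"lat",np.percentile(Q@t,[2,98]),"z",np.percentile(C[b][:,2],[5,50,95]))
cv2.imwrite('pics/v5.png',np.hstack([cv2.resize(J[170:330,120:330,::-1],None,fx=1.8,fy=1.8),cv2.resize(I[:,:,::-1],(384,288))]))
E
```

```text
time: 19.6
tool_pos: [597.5, -31.8, 46.0]
tcp_rot: [-180.0, 0.0, -16.0]
ft_force: [0.1, 0.4, 0.0]
finger_gap: 51.2
time: 20.72
tool_pos: [516.6, -8.5, 172.1]
tcp_rot: [-180.0, -0.1, -16.0]
ft_force: [-0.4, -0.1, 0.8]
finger_gap: 51.2
t 20.73 depth -22.9 lat -15.4 z 172.1 yaw -16.02 | Fax -0.3 Flat -0.2 Fz 0.8 gap 51.2
2367 handle fwd [-49.3216949   -4.02605509] lat [-24.74474689  -4.37158418] z [62.41780362 64.47083647 66.60176393]
```

View pics/v5.png

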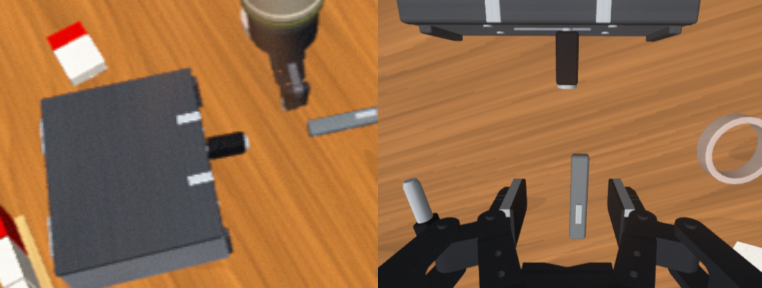

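```bash
python3 - <<'E'
from h import *
Z=np.load('pics/w5.npz');C=cloud(Z['D'],dict(K=Z['K'],extrinsics=Z['T']))
b=(C[...,2]>55)&(C[...,2]<80)&(abs((C-SL)@t+15)<9)&((C-SL)@n>-47)&((C-SL)@n<-4)
Q=C[b]-SL;f=np.polyfit(Q@n,Q[:,2]+55,1);print("slope",f,"z at ends",np.polyval(f,[-47,-4]),"resid",np.std(Q[:,2]+55-np.polyval(f,Q@n)))
# yaw: handle lateral centre per slice
b=(C[...,2]>55)&(C[...,2]<80)&(abs((C-SL)@t+15)<25)
Q=C[b]-SL
for a in range(-48,-4,8):
    q=Q[(Q@n>a)&(Q@n<a+8)]@t;print(a,np.percentile(q,[3,97]).round(1))
E
```

```text
slope [ 0.08596632 66.76038707] z at ends [62.71997022 66.4165218 ] resid 0.7475304417594156
-48 [-24.5  -4.7]
-40 [-24.7  -4.5]
-32 [-24.8  -4.1]
-24 [-24.7  -4.4]
-16 [-24.6  -4.5]
-8 [-33.9  -4. ]
```

```bash
python3 -m jog '[[[0,0,0,0,0,0,0.6],[0,0,0,0,0,0,0.6]]]' >/dev/null; python3 -c "
from h import *
print(job.hand_in())"
```

```text
the job is handed in; nothing more can be done
None
```

I picked up the slim pin, passed it through the slot and slid it along the bar. The hole was about 15 mm to the right of the slot's middle. I then pushed the pin home, released it and backed the arm clear. The job was handed in at about 21 s; no verdict is reported.

- **Depth:** The handle met the plate with a jump to about 6 N at an estimated tip depth of about 61 mm (60 is fully home). I backed off 0.3 mm before opening the gripper. The last camera measurement shows the handle up against the front.
- **Force:** The largest contact force I read was about 6 N (limit 25 N). I read it only between short steps, not continuously.
- **Angle:** The pin is square to the front seen from above. After release the handle sagged about 0.086 rad in the play of the slot and hole. That is close to what the clearances allow and under the 0.12 rad limit, but the margin is small. By geometry, that puts the tip roughly 3 mm above slot height (limit 8 mm).
- **Other things:** In the last pictures the bystanders in view looked unmoved, but I did not measure them. The gripper is clear of everything.

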